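# Set the water-pressure reducer under the sink and snap its locking cap on

### The arm

A 6-joint arm with a two-finger parallel gripper is mounted at the origin on the work surface. World frame = base frame: x ahead of the robot, y to its left, z up, the work surface at z = 0. Lengths are in m, angles in rad, forces in N, time in s.
With the tool pointing down it reaches from about 0.25 to 0.85 m from the base axis. Payload 12.5 kg.
Tool frame: the origin (TCP) lies at the very end of the fingers, on their centre line; the grasp point (between the pads) lies 19 mm behind it (env.grip_point_offset is the distance from the TCP to the grasp point, in m); z points along the fingers, y is the line along which they close (so a half turn about z gives the same grasp; the last joint's range is limited). The gripper opens to 93 mm and grips with 3 to 60 N. Pads are 15 mm wide; open, the fingers measure 128 mm over their backs; the gripper's body (75 mm by 188 mm) begins 65 mm behind the grasp point.
Start: joints at [-1.199, 0.351, 1.652, -0, 1.139, -0.085], TCP at [0.243, -0.494, 0.191] pointing down, gripper open.
Joint ranges: [-2.75, 2.75], [-0.79, 2.1], [0.01, 2.65], [-1.57, 4.71], [0.07, 3.14], [-2.87, 2.87]. Speed limits (rad/s): [2.22, 2.22, 2.79, 3.14, 3.14, 3.14].

### API

Orientations are given as a 3x3 rotation matrix whose columns are the frame's x, y, z axes.
In Python, from plant import env, effector, kinematics, readout, viewer, order gives the robot as it stands. Calls block until the motion is done:
- env.move_to(position, orientation): joint-space move of the TCP to a pose.
- env.move_l(position, attitude=None, max_speed=0.15, until_force=None): straight line of the TCP; attitude=None keeps the orientation; max_speed is the mean speed in m/s. With until_force (N) it stops when the force on the tool has changed by that much, and returns True; else False.
- env.goto_joints(angles): joint-space move.
- effector.move_gripper(opening): finger opening in m; the grip force is fixed at half the most; returns when the fingers have stopped.
- env.sleep(seconds).
- kinematics.inverse_kinematics(position, orientation): joint angles nearest the present ones, or None.
- readout.read_state(): the state.
- viewer.snapshot(name): name is "side" or "top" or "wrist"; returns the picture (384x512x3 uint8, red, green, blue); there is no depth.
- viewer.camera_params(name): a dict with "fx", "fy", "cx", "cy" (pixels), "k1" (the pictures are not rectified: a ray, as slopes to the right and down, at radius r is drawn at 1 + k1 r^2 times it, then the intrinsics apply), "origin" and "attitude" of the camera in the world. Camera axes: x right, y down, z forward; pixel columns grow to the right and rows downward; lengths in m; the calibration is good to about 2 mm. A picture is of the moment at which its call begins: read the wrist's pose just before it. camera_params takes no time and is no camera call; for the wrist camera it gives the pose at the moment of the call.
A pose or a line that the arm cannot do raises env.MotionError and nothing moves.
- order.finish_job(): hands the job in; it is judged then, once.
The state is a dict: "time": time; "joint_positions": joint angles; "dq": joint speeds; "joint_torque": joint torques, N m; "tcp_pos": TCP position; "orientation": TCP orientation; "wrist_force": force on the tool from outside, world axes, zero at the start; "moment": the same for the moment, N m; "gripper_width": finger opening in m; "gripper_force": force on a finger pad.
Only numpy, scipy, OpenCV 4.12 (cv2) and the standard library are available. Lean on these libraries where they do the work, as an engineer would, in place of code of your own. Each camera call takes 0.05 s, during which the arm holds its last target. There are 200 camera calls.

### The job

The pressure reducer of this sink's water line is set too low: turn its black adjusting knob up until the needle of the gauge stands on the red hand. Then fit the blue locking cap over the knob and press it down until it snaps home on its seat, and keep pressing it down firmly (a good push, but without crushing it): finish while the gripper is still pressing the cap, do not let go. Leave the tools, the tape reel, the jar and the loose brass nut where they are.

Things in the scene. Friction and masses are not known exactly. Their poses are not given: they have to be found in the camera images.
- knob_grip (a point): Point on the upright axis of the reducer's black fluted adjusting knob, 10 mm below its flat top: a good height to grip. The knob is a cylinder 30 mm in diameter and 34 mm tall on top of the reducer, its foot 109 mm and its top 143 mm above the work surface. Within 60 mm of the axis nothing else is higher than 109 mm.
- knob (a joint): Angle of the adjusting knob in rad; it grows as the knob is turned clockwise seen from above (pressure up). End stops at -2.2 and 2.2. It turns stiffly (about 0.08 N m) and stays where it is left.
- needle (a joint): Angle of the gauge's black needle in rad, clockwise seen from above from the middle of the scale (which points away from the reducer). The knob drives it: 0.4 rad of needle for each rad of knob, same direction, and nothing else moves it.
- red_hand (a joint): Angle of the gauge's red set hand, the mark, counted just like the needle's; it stays put for the whole job (under the glass). Needle minus red hand should become 0. At the start the needle is always on the low side, by 0.2 to 1.0 rad.
- needle_tip (a point): Point on the black needle 28 mm from its pivot, near its tip. The gauge is an 80 mm round dial facing straight up, white face with black ticks, 102 mm beside the knob's axis (on the far side from the robot), its rim 87 mm above the work surface.
- red_tip (a point): Point on the red hand 28 mm from the same pivot and at the same height as needle_tip: the two points coincide when the needle stands on the red hand.
- cap_mid (a point): Centre of the blue locking cap, on its axis half-way up (32.5 mm above its rim), z up. An upside-down cup, 54 mm in diameter (56 mm over fine ribs), 65 mm tall, about 80 g, standing on its open rim on the work surface at the start, to be picked from above by its sides. Inside it is 49 mm wide and 62 mm deep; a lip 4 mm high at the foot narrows it to 43 mm.
- seat_top (a point): Centre of the top of the round grey seat (60 mm in diameter) on which the cap's rim stands when home; on the knob's axis, 85 mm above the work surface, z up. When the cap is home, cap_mid is 32.5 mm straight above this point; the turn of the cap about its axis does not matter. A white tapered pilot ring (41 mm wide, top 24 mm above the seat) guides the cap's lip.
- seat: The same seat as a solid disc, origin at the centre of its top. Just above it, four sprung catches hold the cap: they begin to resist when the rim is about 12 mm above the seat, the push needed rises to 10 to 15 N, then suddenly drops and the catches pull the cap down the last 5 mm onto the seat. Then the rim pushes on the seat: 5 N or more is firm, over 80 N crushes the cap.
- cap: The same blue locking cap; its origin is at the centre of its open lower rim, z up.
- reducer: The reducer with its pipe run, fixed: brass body in a pipe line 260 mm long between two pipe bends, along its y axis, line 45 mm above the work surface; its origin is on the work surface straight below the knob's axis, x axis towards the gauge. Its place and turn (up to 0.4 rad) differ from start to start. Blue stop-valve lever on the line, top at 76 mm.
- tape_reel: Bystander: white reel of sealing tape, 54 mm in diameter, 23 mm tall, lying flat; origin at its foot. It, the jar and the cap may swap places.
- paste_jar: Bystander: white jar with a red lid, 58 mm in diameter, 55 mm tall; origin at its foot.
- wrench: Bystander: wrench 200 mm long lying on the work surface; origin at the middle of its underside, along x.
- screwdriver: Bystander: screwdriver with a yellow handle, 190 mm long, lying; origin under its middle, along x.
- union_nut: Bystander: loose brass union nut, a ring 38 mm across and 16 mm tall with a 24 mm hole, lying flat; origin at its foot.
Mind the look-alikes: they are no part of the job. Of the things shaped like the cap, the blue one is meant.

How it is judged:
By the outcome, as a careful person would: the job done as asked, in the order asked, and still so for the second after the job is handed in, while the arm keeps its last pose, push and grip.
It also fails if it takes over 67 s, if anything falls off the work surface, if the arm or the gripper's body presses on something with over 40 N, if the wrist force passes 120 N, or if a joint passes its speed limit or range.

## Working session

There is one attempt and no reset: what is moved stays moved. The work goes in short steps, each a Python script; the robot and the scene stay as the last script left them, time stands still between calls to the robot, and variables do not carry over. Pictures are saved under pics/ and viewed, at most 10 in all, crops included, and the job is handed in when it is done.

```bash
ls; mkdir -p pics; cat > h.py <<'E'
import numpy as np, cv2
from plant import env, effector, kinematics, readout, viewer, order
def K(p): return np.array([[p['fx'],0,p['cx']],[0,p['fy'],p['cy']],[0,0,1.]]), np.array([p['k1'],0,0,0,0.])
def ray(p,uv):
    k,d=K(p); n=cv2.undistortPoints(np.array([[uv]],float),k,d)[0,0]
    return np.array(p['origin']), np.array(p['attitude'])@np.array([n[0],n[1],1])
def atz(p,uv,z):
    o,r=ray(p,uv); return o+r*(z-o[2])/r[2]
def proj(p,X):
    A=np.array(p['attitude']); c=(np.atleast_2d(X)-np.array(p['origin']))@A
    k,d=K(p); return cv2.projectPoints(c.reshape(-1,1,3),np.zeros(3),np.zeros(3),k,d)[0].reshape(-1,2)
def save(n,im): cv2.imwrite('pics/'+n+'.png',im[...,::-1])
def down(a):  # tool y axis at angle a in the xy plane, z down
    y=np.array([np.cos(a),np.sin(a),0]); z=np.array([0,0,-1.]); return np.column_stack([np.cross(y,z),y,z])
E
python3 - <<'E'
from h import *
for n in ('top','side'):
    p=viewer.camera_params(n); print(n,p)
a=viewer.snapshot('top');b=viewer.snapshot('side')
save('top0',a);save('side0',b)
np.save('top0.npy',a)
print(readout.read_state())
E
```

```text
pics
top {'fx': 486.74811248482405, 'fy': 486.74811248482405, 'cx': 260.0801393879177, 'cy': 196.3675656698994, 'k1': -0.008091473254820129, 'origin': array([ 0.45814751, -0.00344687,  1.56290801]), 'attitude': array([[ 0.02952728, -0.99822886,  0.05164567],
       [-0.9994477 , -0.03027247, -0.01370651],
       [ 0.01524567, -0.05121243, -0.99857141]])}
side {'fx': 405.1746764543068, 'fy': 405.1746764543068, 'cx': 258.29985567594946, 'cy': 191.143650334189, 'k1': 0.04039265969710372, 'origin': array([-0.10870461,  0.58466093,  0.83360673]), 'attitude': array([[-0.66621241, -0.4758667 ,  0.57420546],
       [-0.74573774,  0.41887633, -0.51809057],
       [ 0.00602097, -0.77336505, -0.63393237]])}
{'time': 0.1, 'joint_positions': array([-1.19861239e+00,  3.51155979e-01,  1.65237814e+00,  2.65778898e-06,
        1.13907993e+00, -8.46001070e-02]), 'dq': array([ 0.00114653, -0.0009143 , -0.00078598,  0.0008062 ,  0.00160566,
        0.00089185]), 'joint_torque': array([-2.46897880e-04, -4.98028636e+01, -2.85705686e+01,  6.99365186e-02,
        2.38828693e-02, -4.08889639e-05]), 'tcp_pos': array([ 0.24248419, -0.49328068,  0.19086286]), 'orientation': array([[ 8.97476089e-01,  4.41062959e-01, -3.69181267e-04],
       [ 4.41063105e-01, -8.97475588e-01,  9.52340634e-04],
       [ 8.87110039e-05, -1.01753518e-03, -9.99999478e-01]]), 'wrist_force': array([-0.40782309,  0.29910948,  0.76298446]), 'moment': array([-0.00222029, -0.02665493,  0.03390277]), 'gripper_force': 0.0, 'gripper_width': 0.09300842723276555}
```

View pics/top0.png

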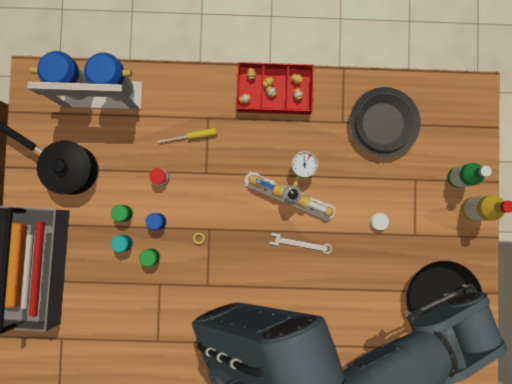

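View pics/side0.png

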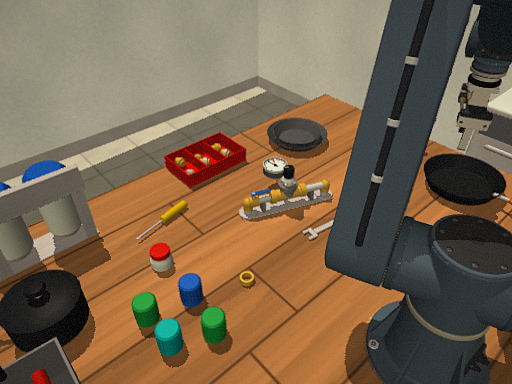

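The top view shows the blue cap at (155,221). Look-alikes are green at (121,213) and (149,258), and teal at (120,243). Only (155,221) is blue and cap-sized; the blue discs at (58,67) and (104,68) are big bottles in a rack. The knob is at (293,194) and the gauge at (304,164). Next I'll take a crop to confirm the cap.

```bash
python3 - <<'E'
from h import *
a=np.load('top0.npy');p=viewer.camera_params('top')
c1=cv2.resize(a[190:280,95:215],None,fx=4,fy=4,interpolation=cv2.INTER_CUBIC)
c2=cv2.resize(a[140:230,240:340],None,fx=4,fy=4,interpolation=cv2.INTER_CUBIC)
save('crop0',cv2.resize(np.hstack([c1,c2]),(790,323)))
hsv=cv2.cvtColor(a,cv2.COLOR_RGB2HSV)
m=cv2.inRange(hsv,(105,120,60),(128,255,255));n,l,s,c=cv2.connectedComponentsWithStats(m)
for i in range(1,n):
    if s[i,4]>20: print(s[i],c[i],atz(p,c[i],.065))
for nm,uv,z in (('knob',(293,194),.143),('gauge',(304.5,164),.087)): print(nm,atz(p,uv,z))
w=viewer.camera_params('wrist');s=readout.read_state();R=s['orientation']
print(w,R.T@(w['origin']-s['tcp_pos']),R.T@w['attitude'])
E
```

```text
[ 38  52  40  30 955] [56.38324607 67.49528796] [0.91759971 0.62119411 0.065     ]
[ 84  53  38  30 944] [102.68644068  68.86122881] [0.91799191 0.47746445 0.065     ]
[261 181  13   8  43] [266.65116279 184.37209302] [ 0.57328802 -0.04318604  0.065     ]
[146 213  18  17 236] [154.61864407 221.13983051] [0.44982934 0.29686276 0.065     ]
knob [ 0.5414354  -0.11899485  0.143     ]
gauge [ 0.63744604 -0.15628512  0.087     ]
{'fx': 316.2333770816963, 'fy': 316.2333770816963, 'cx': 254.86706181945488, 'cy': 194.4901294829323, 'k1': -0.08301799824668715, 'origin': array([ 0.30412285, -0.46408785,  0.38320644]), 'attitude': array([[ 4.40432244e-01, -8.70309605e-01, -2.20410139e-01],
       [-8.97785727e-01, -4.27083515e-01, -1.07612547e-01],
       [-4.77303538e-04,  2.45277112e-01, -9.69452892e-01]])} [ 0.06821216  0.00079096 -0.19233844] [[-7.02794726e-04 -9.69431083e-01 -2.45362754e-01]
 [ 9.99999607e-01 -8.13879180e-04  3.51338266e-04]
 [-5.40293873e-04 -2.45362411e-01  9.69431274e-01]]
```

View pics/crop0.png

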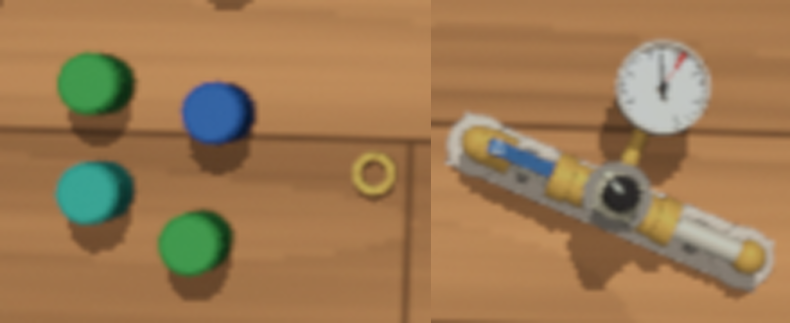

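The crop confirms it: the cap-sized blue piece is at (155,221). On the dial, the needle points up and the red hand is about 0.5 rad clockwise of it. Now I'll move over the knob and look from close by.

```bash
python3 - <<'E'
from h import *
k=np.array([.5414,-.119])
for a in np.arange(-1.94-1.2,-1.94+1.3,.4):
    q=kinematics.inverse_kinematics([*k,.115],down(a)); print(round(a,2),None if q is None else np.round(q,2))
env.move_to([*k,.21],down(-1.94+.6))
w=viewer.camera_params('wrist');im=viewer.snapshot('wrist');save('w1',im)
import pickle;pickle.dump((w,im),open('w1.pkl','wb'))
print(readout.read_state()['time'])
E
```

```text
-3.14 [-0.3   0.45  1.71 -0.    0.98  2.84]
-2.74 [-0.3   0.45  1.71 -0.    0.98  2.44]
-2.34 [-0.3   0.45  1.71 -0.    0.98  2.04]
-1.94 [-0.3   0.45  1.71 -0.    0.98  1.64]
-1.54 [-0.3   0.45  1.71 -0.    0.98  1.24]
-1.14 [-0.3   0.45  1.71 -0.    0.98  0.84]
-0.74 [-0.3   0.45  1.71 -0.    0.98  0.44]
1.9
```

View pics/w1.png

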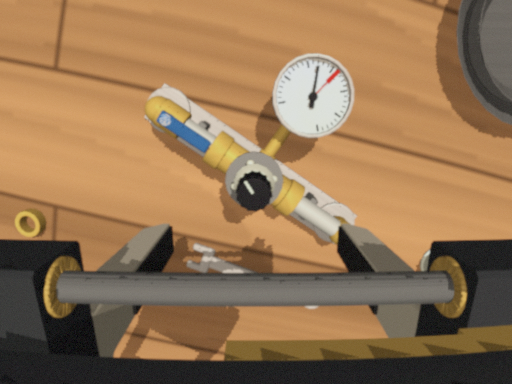

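The wrist view shows the knob top at about (254,190), the gauge at (314,95), the needle at about (317,70) and the red hand at about (335,73). I'll rectify to the knob-top plane and the dial plane to get numbers.

```bash
cat >> h.py <<'E'
def rect(p,im,c,z,half,res):  # ortho picture of a horizontal plane: columns +x... rows +y, res m/px
    g=np.arange(-half,half+res/2,res); X,Y=np.meshgrid(c[0]+g,c[1]+g)
    m=proj(p,np.stack([X,Y,np.full_like(X,z)],-1).reshape(-1,3)).astype(np.float32).reshape(*X.shape,2)
    return cv2.remap(im,m[...,0],m[...,1],cv2.INTER_CUBIC)
def circle(p,im,c,z,r,half,white,res=.0005):
    o=cv2.GaussianBlur(cv2.cvtColor(rect(p,im,c,z,half,res),cv2.COLOR_RGB2GRAY),(0,0),2).astype(float)
    gx,gy=cv2.Sobel(o,-1,1,0),cv2.Sobel(o,-1,0,1); best=None; n=o.shape[0]; t=np.linspace(0,2*np.pi,120,endpoint=False)
    s=-1 if white else 1; M=half-r-.002
    for dx in np.arange(-M,M,.0005):
        for dy in np.arange(-M,M,.0005):
            u=((half+dx+r*np.cos(t))/res).round().astype(int);v=((half+dy+r*np.sin(t))/res).round().astype(int)
            e=s*(gx[v,u]*np.cos(t)+gy[v,u]*np.sin(t)); sc=np.clip(e,0,60).mean()
            if best is None or sc>best[0]: best=(sc,c[0]+dx,c[1]+dy)
    return best
def hands(p,im,g,z=.085):
    """needle and red angle in world, radians ccw, from radial samples 18..32 mm"""
    t=np.arange(-np.pi,np.pi,.004); out={}
    rs=np.arange(.016,.029,.0005)
    T,R=np.meshgrid(t,rs); P=np.stack([g[0]+R*np.cos(T),g[1]+R*np.sin(T),np.full_like(T,z)],-1).reshape(-1,3)
    m=proj(p,P).astype(np.float32).reshape(*T.shape,2)
    s=cv2.remap(im,m[...,0],m[...,1],cv2.INTER_LINEAR).astype(float)
    red=np.clip(s[...,0]-s[...,1:].max(-1),0,None).mean(0); red[red<10]=0
    dark=np.clip(130-s.max(-1),0,None).mean(0); dark=dark*(dark>.35*dark.max())
    for nm,w in (('red',red),('needle',dark)):
        i=w.argmax(); d=(t-t[i]+np.pi)%(2*np.pi)-np.pi; k=abs(d)<.15
        out[nm]=t[i]+(w[k]*d[k]).sum()/w[k].sum(); out[nm+'_pk']=w.max()
    return out
E
python3 - <<'E'
from h import *
import pickle;w,im=pickle.load(open('w1.pkl','rb'))
k0=atz(w,(254,190),.143);g0=atz(w,(313.5,95.5),.087);print(k0,g0)
k=circle(w,im,k0,.143,.015,.026,False);g=circle(w,im,g0,.087,.040,.050,True);print(k,g)
d=np.array(g[1:])-k[1:];yaw=np.arctan2(d[1],d[0]);print(np.hypot(*d),yaw)
h=hands(w,im,g[1:]);print(h,h['needle']-h['red'])
a=cv2.resize(rect(w,im,k[1:],.143,.03,.0005),(400,400));b=cv2.resize(rect(w,im,g[1:],.085,.045,.0005),(400,400))
cv2.circle(a,(200,200),int(15/30*200),(255,0,0),1)
for n,c in (('needle',(0,255,0)),('red',(0,0,255))): cv2.line(b,(200,200),(int(200+170*np.cos(h[n])),int(200+170*np.sin(h[n]))),c,1)
cv2.circle(b,(200,200),int(40/45*200),(255,0,0),1)
save('r1',np.hstack([a,b]))
E
```

```text
[ 0.54771031 -0.11822632  0.143     ] [ 0.63886478 -0.15570271  0.087     ]
(np.float64(55.84079794715918), np.float64(0.546210308770129), np.float64(-0.11822631897302711)) (np.float64(58.82153593676033), np.float64(0.638364784968034), np.float64(-0.15520271108300876))
0.09929602739677627 -0.3815779704691934
{'red': np.float64(-0.5504659804103643), 'red_pk': np.float64(122.03846153846153), 'needle': np.float64(0.0924703037013447), 'needle_pk': np.float64(21.307692307692307)} 0.642936284111709
```

View pics/r1.png

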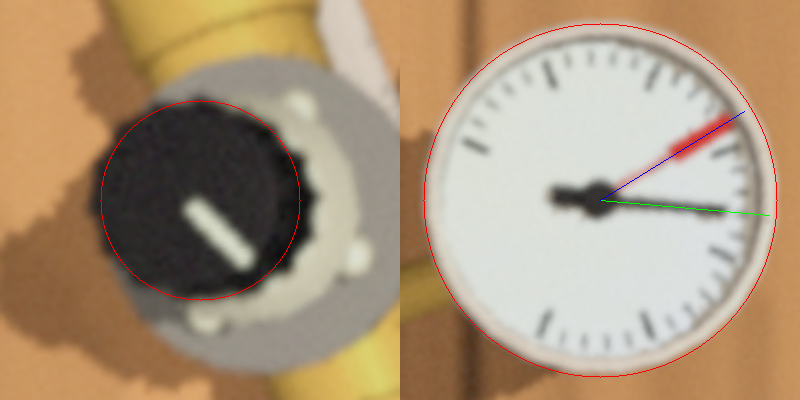

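The needle is 0.64 rad low, so the knob needs about 1.6 rad clockwise. I'll grip it and turn, then check the gauge from the gripping pose.

```bash
cat > turn.py <<'E'
from h import *
import pickle
G=np.array([.63836,-.15520])
def look(nm):
    w=viewer.camera_params('wrist');im=viewer.snapshot('wrist')
    g=circle(w,im,G,.087,.040,.048,True); h=hands(w,im,g[1:]); save(nm,im); pickle.dump((w,im,g,h),open(nm+'.pkl','wb'))
    print(nm,'g',np.round(g,4),'n',h['needle'].round(3),'r',h['red'].round(3),'diff',(h['needle']-h['red']).round(3)); return h
def st():
    s=readout.read_state();print(round(s['time'],2),'F',s['wrist_force'].round(1),'M',s['moment'].round(2),'w',round(s['gripper_width'],4),'gf',round(s['gripper_force'],1),s['tcp_pos'].round(4),'q6',round(s['joint_positions'][5],3));return s
def turn(d):
    q=np.array(readout.read_state()['joint_positions']);q[5]+=d;env.goto_joints(q)
E
python3 - <<'E'
from turn import *
k=[.545,-.118]; R=down(-1.14)
env.move_to([*k,.17],R);env.move_l([*k,.116],max_speed=.08);st()
effector.move_gripper(.02);st();h0=look('t0')
turn(1.3);st();h=look('t1')
E
```

```text
3.03 F [-0.8 -0.4 -0.5] M [0.02 0.01 0.01] w 0.093 gf 0.0 [ 0.5453 -0.1181  0.1164] q6 0.843
4.27 F [ 0.  -0.1  1.2] M [0.   0.04 0.03] w 0.0202 gf 0.2 [ 0.545 -0.118  0.116] q6 0.843
t0 g [58.3799  0.6384 -0.1552] n 0.113 r -0.535 diff 0.648
5.5 F [-0.4 -0.4  0.9] M [0.12 0.   0.03] w 0.0202 gf 0.1 [ 0.545 -0.118  0.116] q6 2.142
t1 g [58.632   0.6384 -0.1557] n 0.078 r -0.574 diff 0.652
```

The fingers closed to 20 mm with no force, so they missed the knob. I'll look.

View pics/t0.png

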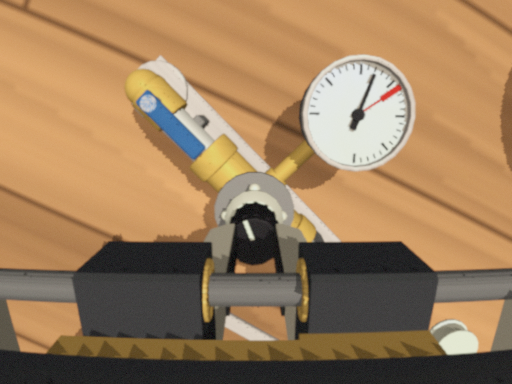

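```bash
python3 - <<'E'
from h import *
import pickle
w,im,g,h=pickle.load(open('t0.pkl','rb'))
print(proj(w,[[.545,-.118,.116],[.545,-.118,.143],[.5437,-.1172,.143]]), w['origin'])
c=im[170:280,190:330]; save('t0c',cv2.resize(c,None,fx=5,fy=5,interpolation=cv2.INTER_CUBIC))
print(atz(w,(253,243),.143))
E
```

```text
[[253.56634078 223.98070213]
 [253.4025908  240.11586894]
 [251.14438521 241.52144787]] [ 0.60732596 -0.09021162  0.30836049]
[ 0.54332077 -0.11851883  0.143     ]
```

View pics/t0c.png

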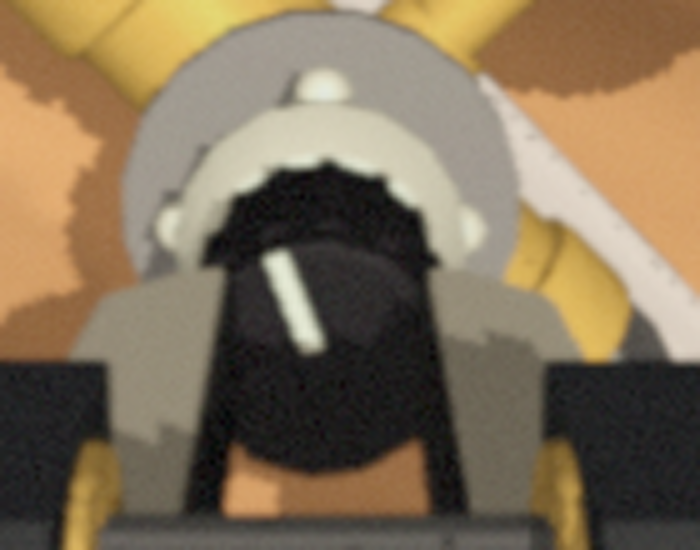

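```bash
python3 - <<'E'
from turn import *
effector.move_gripper(.06);st();turn(-1.3);st()
for w in (.03,.024,.02,.014,.008,0.):
    effector.move_gripper(w);s=st()
    if s['gripper_force']>5: break
h=look('t2')
E
```

```text
6.37 F [-0.8 -0.7  0.1] M [ 0.09 -0.02 -0.06] w 0.0599 gf 0.0 [ 0.545 -0.118  0.116] q6 2.143
7.55 F [-0.2 -0.   0.3] M [-0.02  0.03 -0.05] w 0.0602 gf 0.0 [ 0.545 -0.118  0.116] q6 0.845
8.24 F [-0.3 -0.2 -0.2] M [-0.   -0.02 -0.02] w 0.03 gf 0.0 [ 0.545  -0.118   0.1161] q6 0.843
8.62 F [0.2 0.3 0.6] M [ 0.01  0.02 -0.01] w 0.0239 gf 0.0 [ 0.545 -0.118  0.116] q6 0.843
8.95 F [ 1.1 -0.3  0.7] M [-0.04 -0.01  0.01] w 0.0197 gf 0.0 [ 0.545 -0.118  0.116] q6 0.843
9.32 F [0.2 0.3 0. ] M [-0.07 -0.02  0.01] w 0.0138 gf 0.0 [ 0.545 -0.118  0.116] q6 0.843
9.7 F [-0.1  0.8  1.2] M [-0.02  0.04  0.01] w 0.008 gf 0.0 [ 0.545 -0.118  0.116] q6 0.843
10.07 F [0.6 0.4 0.4] M [-0.01 -0.03 -0.03] w 0.0008 gf 0.0 [ 0.545  -0.1179  0.116 ] q6 0.843
t2 g [58.3964  0.6384 -0.1552] n 0.112 r -0.534 diff 0.646
```

```bash
python3 - <<'E'
from h import *
import pickle
w,im,g,h=pickle.load(open('t2.pkl','rb'))
s=viewer.snapshot('side');p=viewer.camera_params('side');t=viewer.snapshot('top');pt=viewer.camera_params('top')
P=[[.545,-.118,.116],[.545,-.118,.143],[.545,-.118,.0]]
u=proj(p,P);v=proj(pt,P);print(u,v)
r=lambda c:cv2.resize(c,(395,296),interpolation=cv2.INTER_CUBIC)
x,y=u[0].astype(int)
sc=r(s[y-45:y+30,x-50:x+50]); a,b=v[0].astype(int)
save('comp',np.vstack([np.hstack([r(im[170:275,185:325]),sc]),np.hstack([r(t[b-30:b+30,a-40:a+40]),r(s)])]))
print(x,y)
E
```

```text
[[286.86384641 174.02970697]
 [287.33753292 166.59000622]
 [284.98228827 203.6986256 ]] [[291.94813007 193.30433432]
 [292.6921804  192.7736919 ]
 [289.04277999 195.37636348]]
286 174
```

View pics/comp.png

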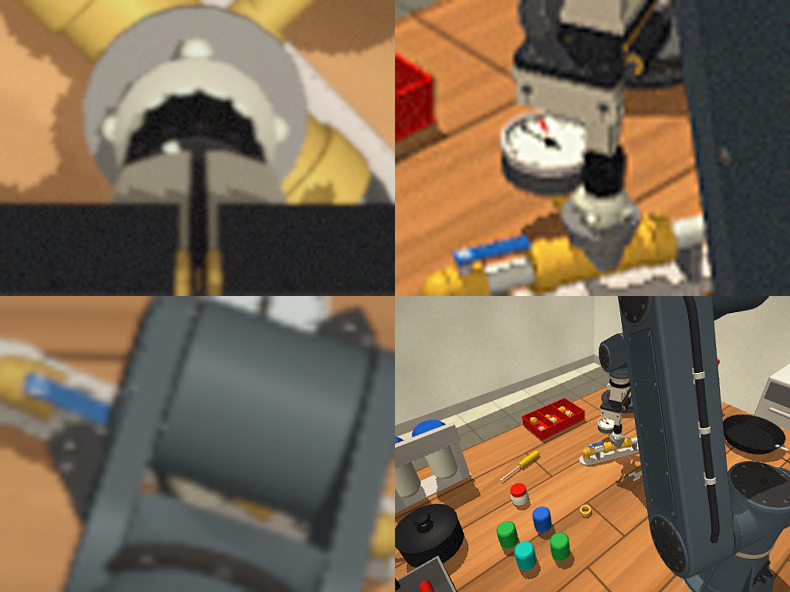

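The side view shows the closed fingertips just above the knob top, not beside it. The reported TCP height (0.116) therefore doesn't match the real fingertips, which sit about 27 mm higher. The fingers are already closed over the knob, so I'll measure the offset by probing its flat top, known to be at 143 mm.

```bash
python3 - <<'E'
from turn import *
print(env.grip_point_offset)
s=st();p=s['tcp_pos']
print(env.move_l([.545,-.118,.100],max_speed=.012,until_force=4));st()
E
```

```text
0.0188
10.22 F [ 0.5 -0.8 -1.2] M [ 0.02 -0.04 -0.01] w 0.0003 gf 0.0 [ 0.545 -0.118  0.116] q6 0.843
True
10.5 F [0.3 0.  4.8] M [0.01 0.07 0.01] w 0.0009 gf 2.6 [ 0.5451 -0.118   0.116 ] q6 0.843
```

Contact came at once, at reported z 0.116. The fingertips really end 27 mm short of the reported TCP, so I'll lower every commanded height by 27 mm.

```bash
echo 'OFF=.027  # true fingertip z = reported z + OFF' >> h.py; python3 - <<'E'
from turn import *
k=[.545,-.118]
env.move_l([*k,.122],max_speed=.08);effector.move_gripper(.06);st()
print(env.move_l([*k,.117-OFF],max_speed=.04,until_force=8));st()
effector.move_gripper(.0);s=st();look('t3')
if s['gripper_force']>5:
    turn(1.0);st();look('t4')
E
```

```text
11.82 F [ 0.2 -1.   0.1] M [ 0.01 -0.03 -0.03] w 0.0597 gf 0.0 [ 0.545 -0.118  0.122] q6 0.843
False
12.77 F [0.1 1.1 0.1] M [-0.07 -0.02  0.  ] w 0.0599 gf 0.0 [ 0.5452 -0.118   0.0902] q6 0.843
13.37 F [-1.6  4.5  3.1] M [ 0.81  0.39 -0.03] w 0.0294 gf 30.0 [ 0.5447 -0.1174  0.0901] q6 0.843
t3 g [57.1691  0.6384 -0.1552] n 0.119 r -0.531 diff 0.65
14.36 F [ -2.7 -13.4   0.2] M [-2.16  0.52 -0.06] w 0.0292 gf 30.0 [ 0.5445 -0.1195  0.0901] q6 1.843
t4 g [52.3859  0.6379 -0.1557] n -0.32 r -0.551 diff 0.23
```

```bash
python3 - <<'E'
from turn import *
turn(.40);st();h=look('t5');d=h['needle']-h['red']
turn(np.clip(d/.4,0,.25));st();look('t6')
import pickle
w,im,g,h=pickle.load(open('t6.pkl','rb'));w5,im5,g5,h5=pickle.load(open('t5.pkl','rb'))
f=lambda w,im,g:cv2.resize(rect(w,im,g[1:],.085,.042,.0004),(395,395))
save('r6',np.hstack([f(w5,im5,g5),f(w,im,g)]))
E
```

```text
14.88 F [-4.2 -4.7  2.3] M [-0.69  0.79 -0.08] w 0.0294 gf 30.0 [ 0.5438 -0.1203  0.0901] q6 2.244
t5 g [57.806   0.6379 -0.1557] n -0.495 r -0.593 diff 0.098
15.27 F [-5.5 -2.4  3.8] M [-0.27  0.83 -0.08] w 0.0294 gf 30.0 [ 0.5433 -0.1206  0.0901] q6 2.484
t6 g [58.3214  0.6379 -0.1562] n -0.587 r -0.539 diff -0.048
```

View pics/r6.png

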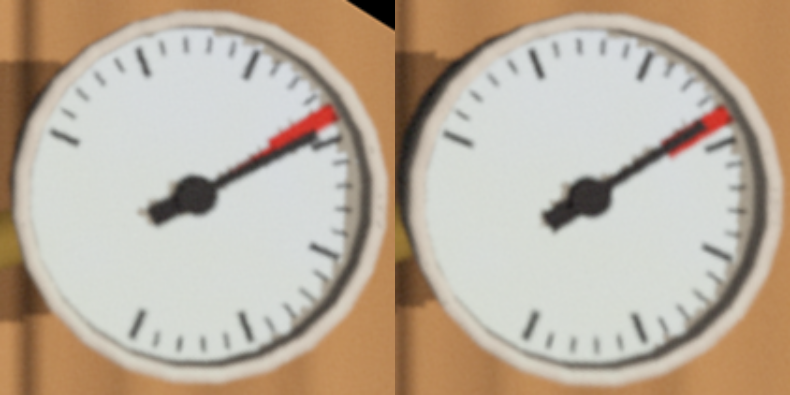

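The needle now lies on the red hand, with red showing on both sides of it. The red reading is biased by that overlap, so I'll do a finer check: red tip beyond the needle's end against the needle's own line.

```bash
cat > fine.py <<'E'
from turn import *
def fine(nm):
    w,im,g,h=pickle.load(open(nm+'.pkl','rb')); res=.0002
    o=rect(w,im,g[1:],.085,.036,res).astype(np.float32); n=o.shape[0]; c=n//2
    Y,X=np.mgrid[:n,:n]; X=(X-c)*res;Y=(Y-c)*res
    dark=np.clip(110-o.max(-1),0,None)
    m=dark*(np.hypot(X,Y)<.009); m*=(m>40)
    hub=(np.hypot(X,Y)<.006)*dark; k=hub>30
    px,py=(X[k].min()+X[k].max())/2,(Y[k].min()+Y[k].max())/2
    px,py=np.average(X[k]),np.average(Y[k])
    r=np.hypot(X-px,Y-py);t=np.arctan2(Y-py,X-px); near=abs(t+.55)<.3
    out=[]
    for a in np.arange(.012,.034,.002):
        s=(r>=a)&(r<a+.002)&near; d=dark[s]; rd=np.clip(o[s][:,0]-o[s][:,1:].max(1)-25,0,None)
        al=t[s]; f=lambda x:np.average(al,weights=x) if x.sum()>200 else np.nan
        # extent of the red+needle band
        b=al[(rd>15)]; out.append((a,f(d),f(rd),(b.min()+b.max())/2 if len(b)>20 else np.nan))
    print(nm,'pivot',px.round(5),py.round(5)); print(np.round(out,3))
E
python3 -c "
from fine import *
fine('t2');fine('t6')"
```

```text
t2 pivot -0.00078 0.00037
[[ 0.012    nan -0.521 -0.52 ]
 [ 0.014    nan -0.524 -0.522]
 [ 0.016    nan -0.527 -0.526]
 [ 0.018    nan -0.531 -0.528]
 [ 0.02     nan -0.528 -0.529]
 [ 0.022    nan -0.531 -0.532]
 [ 0.024    nan -0.531 -0.532]
 [ 0.026    nan -0.531 -0.533]
 [ 0.028    nan -0.532 -0.532]
 [ 0.03     nan -0.534 -0.533]
 [ 0.032    nan -0.534 -0.532]]
t6 pivot -0.00074 -2e-05
[[ 0.012 -0.575    nan    nan]
 [ 0.014 -0.574    nan    nan]
 [ 0.016 -0.572    nan    nan]
 [ 0.018 -0.566 -0.516 -0.545]
 [ 0.02  -0.569 -0.505 -0.54 ]
 [ 0.022 -0.569 -0.509 -0.542]
 [ 0.024 -0.566 -0.504 -0.54 ]
 [ 0.026 -0.567 -0.512 -0.54 ]
 [ 0.028 -0.561 -0.535 -0.545]
 [ 0.03  -0.382 -0.547 -0.548]
 [ 0.032 -0.379 -0.548 -0.548]]
```

The needle is about 0.02 rad past red, so I'll turn back 0.05 rad and re-check.

```bash
python3 - <<'E'
from fine import *
turn(-.05);st();look('t7');fine('t7')
E
```

```text
15.57 F [-0.4 -0.4  1.4] M [0.11 0.23 0.13] w 0.0294 gf 30.0 [ 0.5434 -0.1206  0.0901] q6 2.431
t7 g [58.4204  0.6379 -0.1562] n -0.56 r -0.58 diff 0.02
t7 pivot -0.00079 -4e-05
[[ 0.012 -0.552    nan    nan]
 [ 0.014 -0.544    nan    nan]
 [ 0.016 -0.542    nan    nan]
 [ 0.018 -0.541 -0.57  -0.546]
 [ 0.02  -0.54  -0.566 -0.544]
 [ 0.022 -0.539 -0.566 -0.549]
 [ 0.024 -0.54  -0.564 -0.548]
 [ 0.026 -0.539 -0.558 -0.547]
 [ 0.028 -0.517 -0.552 -0.546]
 [ 0.03  -0.381 -0.547 -0.544]
 [ 0.032 -0.378 -0.545 -0.545]]
```

The needle is at -0.540 and red at -0.546, so it's set. I'll release, rise, check that it stayed, then look at the cap from above.

```bash
python3 - <<'E'
from fine import *
effector.move_gripper(.05)
s=readout.read_state();p=s['tcp_pos'];env.move_l([.5434,-.1206,.20],max_speed=.12)
look('t8');fine('t8')
w,im,g,h=pickle.load(open('t8.pkl','rb'));print('knob',circle(w,im,[.5434,-.1206],.143,.015,.024,False))
st()
R=down(-.785);c=[.45,.297]
env.move_to([*c,.19],R);w=viewer.camera_params('wrist');im=viewer.snapshot('wrist');save('c1',im)
pickle.dump((w,im),open('c1.pkl','wb'))
hsv=cv2.cvtColor(im,cv2.COLOR_RGB2HSV);m=cv2.inRange(hsv,(105,120,40),(128,255,255));n,l,S,C=cv2.connectedComponentsWithStats(m)
for i in range(1,n):
    if S[i,4]>200: print(S[i],C[i],atz(w,C[i],.06));
print('cap',circle(w,im,c,.065,.027,.045,False));st()
E
```

```text
t8 g [59.145   0.6384 -0.1562] n -0.557 r -0.563 diff 0.006
t8 pivot -0.0013 0.00024
[[ 0.012    nan    nan    nan]
 [ 0.014    nan    nan    nan]
 [ 0.016    nan    nan    nan]
 [ 0.018    nan    nan    nan]
 [ 0.02  -0.534 -0.531 -0.532]
 [ 0.022    nan -0.545 -0.536]
 [ 0.024 -0.535 -0.547 -0.542]
 [ 0.026 -0.538 -0.545 -0.539]
 [ 0.028    nan -0.546 -0.539]
 [ 0.03     nan -0.538 -0.534]
 [ 0.032    nan -0.539 -0.54 ]]
knob (np.float64(53.53972695315719), np.float64(0.5449), np.float64(-0.1221))
17.31 F [-0.8  0.2 -0.3] M [0.1  0.01 0.01] w 0.0502 gf 0.0 [ 0.543  -0.1205  0.1991] q6 2.432
[ 226  149   50   54 2097] [250.65236052 176.27134001] [0.45218212 0.30283277 0.06      ]
cap (np.float64(34.716253579153175), np.float64(0.453), np.float64(0.303))
18.93 F [-0.5  0.1  0.7] M [-0.    0.   -0.01] w 0.0499 gf 0.0 [0.4505 0.2963 0.19  ] q6 1.283
```

View pics/c1.png

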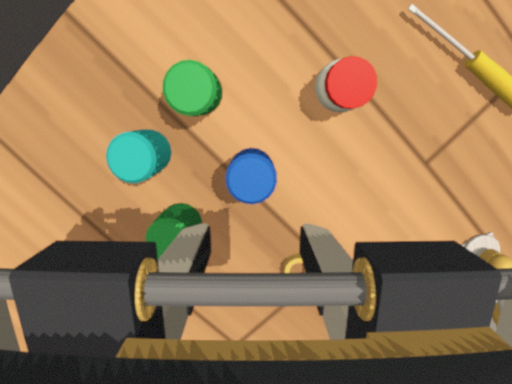

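The view shows the blue cap at (251,176), clear of teal (138,157) and green (180,228). I'll grasp it at its measured position, about (0.4525, 0.303).

```bash
python3 - <<'E'
from fine import *
c=[.4525,.303];R=down(-.785)
effector.move_gripper(.078)
env.move_to([*c,.12],R)
try:
    print(env.move_l([*c,.024-OFF],max_speed=.08,until_force=8))
except env.MotionError as e: print('ME',e)
st();effector.move_gripper(.0);s=st()
if s['gripper_force']>5:
    env.move_l([*s['tcp_pos'][:2],.20],max_speed=.12);st()
E
```

```text
False
21.68 F [-0.1 -0.1  0.4] M [-0.06 -0.06  0.01] w 0.078 gf 0.0 [ 0.4528  0.3031 -0.0026] q6 1.29
22.19 F [-0.5  0.   2. ] M [-0.02  0.12 -0.01] w 0.0541 gf 30.0 [ 0.4525  0.303  -0.0029] q6 1.29
24.03 F [ 0.  -0.3 -0.6] M [-0.01 -0.01 -0.01] w 0.054 gf 30.0 [0.4523 0.3029 0.1994] q6 1.29
```

```bash
python3 - <<'E'
from fine import *
w=viewer.camera_params('wrist');im=viewer.snapshot('wrist');save('c2',im);s=st()
m=cv2.inRange(cv2.cvtColor(im,cv2.COLOR_RGB2HSV),(105,120,40),(128,255,255))
n,l,S,C=cv2.connectedComponentsWithStats(m);i=1+S[1:,4].argmax();print(S[i],C[i])
col=int(round(C[i][0]));r=np.where(l[:,col]==i)[0];print(col,r.min(),r.max())
rim=s['tcp_pos'][2]+.0029;R=s['orientation']
for row,z in ((r.max(),rim+.065),(r.min(),rim+.065)):
    print(row,(R.T@(atz(w,(col,row),z)-s['tcp_pos'])).round(4))
print('pred',[proj(w,s['tcp_pos']*[1,1,0]+[0,0,rim+.065]+R[:,0]*x).round(1) for x in (-.027,.027)])
k=[.5438,-.121]
q=kinematics.inverse_kinematics([*k,.18],down(-1.9));print(q)
env.move_to([*k,.18],down(-1.9));st()
w=viewer.camera_params('wrist');im=viewer.snapshot('wrist');save('c3',im)
E
```

```text
24.08 F [-0.2 -0.1 -0.8] M [-0.01 -0.02  0.07] w 0.054 gf 30.0 [0.4523 0.3029 0.1995] q6 1.29
[ 195  190  120   83 7269] [254.65703673 237.99518503]
255 190 272
272 [ 0.0016  0.0009 -0.0679]
190 [ 0.0383  0.001  -0.0679]
pred [array([[253. , 327.6]]), array([[252.6, 216.7]])]
[-3.02506835e-01  3.75499844e-01  1.64559925e+00 -4.44089210e-16
  1.12049356e+00  1.59749317e+00]
25.68 F [ 0.3  1.2 -0.2] M [ 0.06  0.   -0.04] w 0.0546 gf 30.0 [ 0.5439 -0.1201  0.18  ] q6 1.597
```

```bash
python3 - <<'E'
from fine import *
w=viewer.camera_params('wrist');im=viewer.snapshot('wrist');s=st();R=s['orientation'];rim=s['tcp_pos'][2]+.0029
m=cv2.inRange(cv2.cvtColor(im,cv2.COLOR_RGB2HSV),(105,120,40),(128,255,255));col=255
n,l,S,C=cv2.connectedComponentsWithStats(m);i=1+S[1:,4].argmax();print(S[i]);r=np.where(l[:,col]==i)[0];print(r.min())
for x in (.024,.026,.028,.030): print(x,[proj(w,s['tcp_pos']*[1,1,0]+[0,0,rim+h]+R[:,0]*x)[0,1].round(1) for h in (0,.065)])
g=cv2.cvtColor(im,cv2.COLOR_RGB2GRAY)[:,245:265].mean(1);print(g[180:235].round().astype(int))
E
```

```text
25.78 F [ 0.2 -0.4 -0.2] M [ 0.11  0.01 -0.01] w 0.0544 gf 30.0 [ 0.544  -0.12    0.1801] q6 1.597
[ 195  188  120   85 7339]
189
0.024 [np.float64(189.3), np.float64(225.2)]
0.026 [np.float64(186.2), np.float64(220.6)]
0.028 [np.float64(183.0), np.float64(216.0)]
0.03 [np.float64(179.8), np.float64(211.4)]
[209 197 152  90  51  38  29  28  32  46  59  63  62  61  59  56  56  55
  54  55  56  55  55  56  56  57  56  55  57  55  57  56  56  55  59  64
  68  66  63  63  66  81  95 101 102 101 101 101 101 101 100 101 101 105
 108]
```

The cap is centred in the hand to within about 1 mm. I'll descend in stages and watch the force.

```bash
python3 - <<'E'
from fine import *
k=[.5438,-.121]
print(env.move_l([*k,.115-.0029],max_speed=.06,until_force=8));st()
print(env.move_l([*k,.100-.0029],max_speed=.03,until_force=12));st()
E
```

```text
False
27.07 F [-0.9  0.2 -0.7] M [ 0.09 -0.02  0.01] w 0.0541 gf 30.0 [ 0.544  -0.1211  0.1125] q6 1.598
False
27.72 F [ 6.6  3.8 -2.5] M [ 0.72 -1.05 -0.  ] w 0.0544 gf 30.0 [ 0.5446 -0.1206  0.0969] q6 1.598
```

```bash
python3 - <<'E'
from fine import *
k=[.5450,-.1203]
env.move_l([*k,.097],max_speed=.02);st()
for z in (.091,.087,.084,.082,.080):
    f=env.move_l([*k,z],max_speed=.02,until_force=25);s=st()
    if f or s['wrist_force'][2]>30: print('stop',f);break
E
```

```text
27.97 F [ 1.3  1.1 -1.1] M [ 0.22 -0.1  -0.  ] w 0.054 gf 30.0 [ 0.5448 -0.1203  0.0967] q6 1.599
28.42 F [0.7 3.4 9.3] M [ 0.78 -0.16 -0.03] w 0.0545 gf 30.0 [ 0.5459 -0.1202  0.0919] q6 1.599
28.77 F [ 5.3  3.6 -5.5] M [ 0.79 -1.18  0.07] w 0.0541 gf 30.0 [ 0.5455 -0.12    0.0866] q6 1.599
29.07 F [ 2.2  2.1 -8.4] M [ 0.38 -0.48  0.01] w 0.0544 gf 30.0 [ 0.5445 -0.1201  0.0832] q6 1.599
29.32 F [ 1.   0.6 -0.6] M [ 0.27 -0.11 -0.05] w 0.054 gf 30.0 [ 0.5451 -0.1205  0.0822] q6 1.599
29.57 F [-5.2  1.5 19.7] M [0.39 1.03 0.09] w 0.0542 gf 30.0 [ 0.5454 -0.1206  0.0818] q6 1.599
```

The resistance rose, dropped and then pulled the cap down (-8 N), and now 20 N is on the seat at the expected height (0.082). That means it snapped home. I'll check that it's steady, still in place, and that the needle is unchanged.

```bash
python3 - <<'E'
from fine import *
env.sleep(.6);s=st();look('f1');fine('f1')
w,im,g,h=pickle.load(open('f1.pkl','rb'));gr=cv2.cvtColor(im,cv2.COLOR_RGB2GRAY)[:,245:265].mean(1);print(gr[176:225].round().astype(int))
p=viewer.camera_params('side');sd=viewer.snapshot('side')
m=cv2.inRange(cv2.cvtColor(sd,cv2.COLOR_RGB2HSV),(105,120,40),(128,255,255));n,l,S,C=cv2.connectedComponentsWithStats(m)
print([(S[i].tolist(),C[i].round(1)) for i in range(1,n) if S[i,4]>15], proj(p,[[.545,-.1203,.085],[.545,-.1203,.15],[.545,-.1203,.1175]]))
env.sleep(.5);st()
E
```

```text
30.17 F [-6.5  1.6 18.7] M [0.4  1.06 0.1 ] w 0.054 gf 30.0 [ 0.5454 -0.1206  0.0818] q6 1.599
f1 g [48.1736  0.6384 -0.1557] n -0.55 r -0.541 diff -0.008
f1 pivot -0.00067 0.00015
[[ 0.012 -0.547    nan    nan]
 [ 0.014 -0.542    nan    nan]
 [ 0.016 -0.54     nan    nan]
 [ 0.018 -0.543 -0.528 -0.538]
 [ 0.02  -0.542 -0.538 -0.541]
 [ 0.022 -0.539 -0.544 -0.542]
 [ 0.024 -0.539 -0.537 -0.541]
 [ 0.026 -0.538 -0.537 -0.541]
 [ 0.028 -0.503 -0.538 -0.539]
 [ 0.03     nan -0.539 -0.541]
 [ 0.032 -0.38  -0.543 -0.54 ]]
[155 167 169 170 169 167 154 123 114 133 142 142 140 127  93  63  55  52
  51  48  47  46  48  47  47  46  46  46  47  48  47  47  47  46  48  47
  46  47  48  52  57  57  54  53  53  62  77  86  88]
[([22, 161, 43, 22, 466], array([ 40.4, 169.4])), ([280, 161, 19, 28, 413], array([289. , 174.4])), ([0, 182, 11, 10, 55], array([  3.3, 186.3])), ([255, 189, 15, 6, 41], array([262.1, 191.4]))] [[286.882236   181.99841606]
 [288.0257064  164.3193738 ]
 [287.44349949 173.31245833]]
30.77 F [-5.9  1.8 18.2] M [0.45 1.02 0.09] w 0.0539 gf 30.0 [ 0.5454 -0.1206  0.0819] q6 1.599
```

The needle is on red to within about 0.005 rad. The cap hasn't slipped in the hand, its seat position fits, and the push is steady at 18 N.

```bash
python3 -c "
from h import *
print(order.finish_job())"
```

```text
the job is handed in; nothing more can be done
None
```

The job is handed in: the needle stands on the red hand (within about 0.005 rad), and the blue cap is snapped home with the gripper still pressing it down at about 18 N; the arm only touched the knob and the cap.

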